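Load a resin specimen and hold its carrier home in the stage corner

TASK

Put the round resin specimen, polished face up, down into the carrier whose well matches it and let go of it; then take that carrier to the grey stage plate and, with it lying flat on the plate, press it squarely into the corner so that it touches both steel fences at once. Finish while still holding it pressed firmly against both fences (there is no clamp; do not let go at the end), and leave the other carrier, the bottle, the pen and the slide box where they are.

Things in the scene. Friction and masses are not known exactly. Their poses are not given: they have to be found in the camera images.
- specimen: Round pale grey resin specimen mount, upright cylinder 30 mm diameter, 30 mm tall, about 35 g, with a small steel rectangle in its polished top face. Stands on the bench. Origin: centre of its underside, z up.
- carrier_round: The matching carrier: aluminium block 100 (own x) by 60 (y) by 20 mm high, about 0.3 kg, on the bench. Round well 34 mm wide, 10 mm deep, open on top, centred at x = +22 mm. Grip fin on top, 34 mm (x) by 14 mm thick (y), centred at x = -28 mm, y = 0, top 55 mm above the underside. Origin: centre of the underside, z up.
- carrier_round_well (a point): Centre of the floor of the round well, 10 mm above the carrier's underside.
- carrier_round_fin (a point): Centre of the top of the grip fin of the carrier with the round well; the fin is 14 mm thick along the carrier's y, free on both sides.
- carrier_square: The other carrier, same block and fin, but its well is a 24 mm square, too small for the specimen. A bystander: leave it. Origin: centre of its underside. The two carriers may lie in either place.
- stage: Fixed grey stage plate on the bench, 180 mm (own x) by 150 mm (own y) by 8 mm thick, carrying two steel fences. Smooth metal: the carrier slides on it and along the fences with friction about 0.25. Nothing clamps. Origin: centre of its underside. +x points towards the far fence, +y towards the side fence.
- stage_corner (a point): The inside corner where the two fences meet, on the plate's top (8 mm above the bench). Axes as the stage: the clear area lies towards -x (160 mm) and -y (130 mm) of this point.
- far_fence: Rigid steel fence bar on the stage's +x edge, 12 mm thick, 150 mm long along the stage's y, 14 mm high above the plate. Its inner face is the plane x = 70 mm of the stage. Origin: centre of its underside.
- side_fence: Rigid steel fence bar on the stage's +y edge, 12 mm thick, 160 mm long along the stage's x, 14 mm high above the plate. Its inner face is the plane y = 55 mm of the stage. Origin: centre of its underside.
- reagent: Bystander: amber bottle, 48 mm diameter, 85 mm tall. Origin: centre of its underside.
- pen: Bystander: marker pen lying along its x, 125 mm long, 12 mm thick. Origin: under its middle.
- slide_box: Bystander: closed white slide box, 85 by 100 by 32 mm. Origin: centre of its underside.

How it is judged:
By the outcome, as a careful person would: the job done as asked, in the order asked, and still so for the second after the job is handed in, while the arm keeps its last pose, push and grip.
It also fails if it takes over 61 s, if anything falls off the work surface, if the arm or the gripper's body presses on something with over 40 N, if the wrist force passes 120 N, or if a joint passes its speed limit or range.

ROBOT

A 6-joint arm with a two-finger parallel gripper is mounted at the origin on the work surface. World frame = base frame: x ahead of the robot, y to its left, z up, the work surface at z = 0. Lengths are in m, angles in rad, forces in N, time in s.
With the tool pointing down it reaches from about 0.4 to 0.825 m from the base axis. Payload 7 kg.
Tool frame: the origin (TCP) lies at the very end of the fingers, on their centre line; the grasp point (between the pads) lies 19 mm behind it; z points along the fingers, y is the line along which they close (so a half turn about z gives the same grasp; the last joint's range is limited). The gripper opens to 88 mm and grips with 3 to 60 N. Pads are 19 mm wide; open, the fingers measure 130 mm over their backs; the gripper's body (78 mm by 193 mm) begins 47 mm behind the grasp point.
Start: joints at [1.54, 0.359, 0.012, 0, -1.224, -0.288], TCP at [0.212, 0.641, 0.227] pointing down, gripper open.
Joint ranges: [-3.07, 3.07], [-1.43, 2.12], [-1.02, 1.25], [-3.03, 1.67], [-3.05, -0], [-3.03, 3.03]. Speed limits (rad/s): [2.39, 2.39, 3.01, 3.14, 3.14, 3.14].

INTERFACE

Orientations are given as [roll, pitch, yaw] about the fixed x, y, z axes, in that order (R = Rz(yaw) Ry(pitch) Rx(roll)).
In Python, from station import arm, grab_frame gives the robot as it stands.
- The arm moves only by the tool jog_arm, never from a script. Its argument "deltas" is a list that holds one entry, the list of rows, each a list of 4 numbers: the shift along the tool's x, y, z in units of 60 mm (1.0 is 60 mm), then the turn about the tool's z in units of 5 degrees (1.0 is 5 degrees). A call has 1 to 8 rows; each row is the pose to reach, as a shift and turn from the pose commanded when the call began, along the tool's axes at that moment; what a row does not reach only later rows make up. A row lasts 1/8 s, in which the tool goes at most 62.5 mm and 10.7 degrees, less where a joint would pass 70% of its speed; a pose out of reach is approached as far as the arm can. A call with a gripper value outside its range is refused whole. "grip" is the finger opening in mm, from 0 to 87.6, set as the call begins (left out, the last holds). The fingers move at their own pace and stop on an object; "squeeze" is the grip in N (left out, the last holds). Time passes only in rows, so rows that repeat a pose let the fingers close. It gives the time, the measured TCP pose, the force, the opening and the grip force at its end, in the units of the state.
- arm.get_state(): the state, without advancing time (a new reading comes with each control period).
- grab_frame(name): name is "side" or "top"; returns a dict with "img" (400x640x3 uint8, red, green, blue), "vfov" (degrees; the focal length in pixels is half the picture's height over the tangent of half this angle, whatever the lens; pixels are square), "cx", "cy" (the principal point, pixels), "xyz" and "rotation" of the camera in the world. Camera axes: x right, y down, z forward; pixel columns grow to the right and rows downward; lengths in m; the calibration is good to about 2 mm. A picture is of the moment at which its call begins. There is no depth.
- arm.job_done(): hands the job in; it is judged then, once.
The state is a dict: "t": time; "q": joint angles; "qd": joint speeds; "joint_efforts": joint torques, N m; "eef_pos": TCP position; "ee_rot": TCP orientation; "force": force on the tool from outside, world axes, zero at the start; "moment": the same for the moment, N m; "width": finger opening in m; "gripper_force": force on a finger pad.
Only numpy, scipy, OpenCV 4.12 (cv2) and the standard library are available. Lean on these libraries where they do the work, as an engineer would, in place of code of your own. Each camera call takes 0.05 s, during which the arm holds its last target. There are 200 camera calls.

## Working session

There is one attempt and no reset: what is moved stays moved. The work goes in short steps, Python scripts to look and compute and a tool call to move; the robot and the scene stay as the last step left them, time stands still between calls to the robot, and variables do not carry over. Pictures are saved under pics/ and viewed, at most 10 in all, crops included, and the job is handed in when it is done.

Besides the shell and the picture viewer there is one more tool, called after ">>>" as name(argument=value, ...) on one line, values as JSON. jog_arm: Moves the arm, as the interface text tells. Its arguments: {"type":"object","properties":{"deltas":{"type":"array"},"grip":{"type":"number"},"squeeze":{"type":"number"}},"required":["deltas"]}

```bash
mkdir -p pics
python3 - <<'E'
from station import arm, grab_frame
import cv2
for n in("top","side"):
    f=grab_frame(n); cv2.imwrite(f"pics/{n}0.png",f["img"][:,:,::-1])
    print(n,f["vfov"],f["cx"],f["cy"],f["xyz"],f["rotation"])
s=arm.get_state();print({k:s[k] for k in("t","eef_pos","ee_rot","force","width")})
E
ls
```

```text
top 43.236699138049936 326.32500953098787 204.85015848155112 [ 0.35958361 -0.03616688  1.20967383] [-2.97947892e+00 -2.84333813e-03 -1.54167468e+00]
side 43.00025309614555 321.44730449693407 202.9528781700207 [0.47910861 0.76465281 0.94178338] [-2.39015796 -0.00963701 -3.06445309]
{'t': 0.1, 'eef_pos': array([0.21144157, 0.64056411, 0.22570337]), 'ee_rot': array([ 3.14008391e+00, -1.45763958e-04, -3.18874765e-01]), 'force': array([-0.70553148, -0.57834207, -0.12773325]), 'width': 0.08750480990819128}
pics
```

View pics/top0.png

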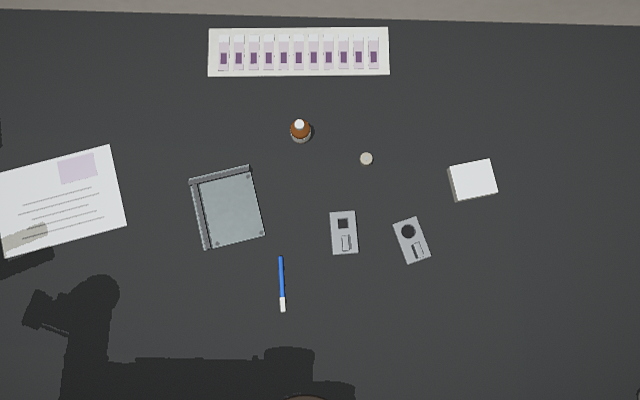

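View pics/side0.png

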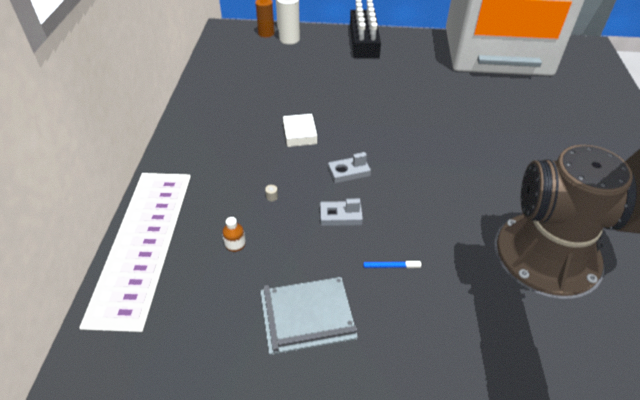

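Run:
```python
import cv2,numpy as np
im=cv2.imread("pics/top0.png")
def crop(x,y,w,h,s):return cv2.resize(im[y:y+h,x:x+w],None,fx=s,fy=s,interpolation=cv2.INTER_CUBIC)
cv2.imwrite("pics/c1.png",crop(340,145,100,125,4.8 and 4.75) if 0 else crop(340,145,100,122,4.9 if 0 else 4.9))
cv2.imwrite("pics/c2.png",crop(180,155,100,100,6))
```

```text
(no output)
```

View pics/c1.png

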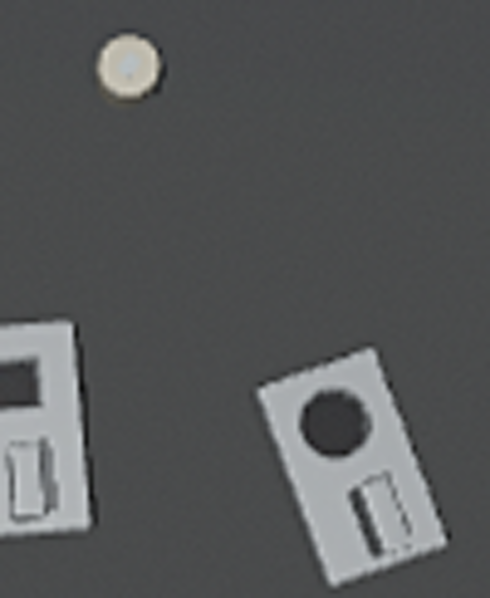

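View pics/c2.png

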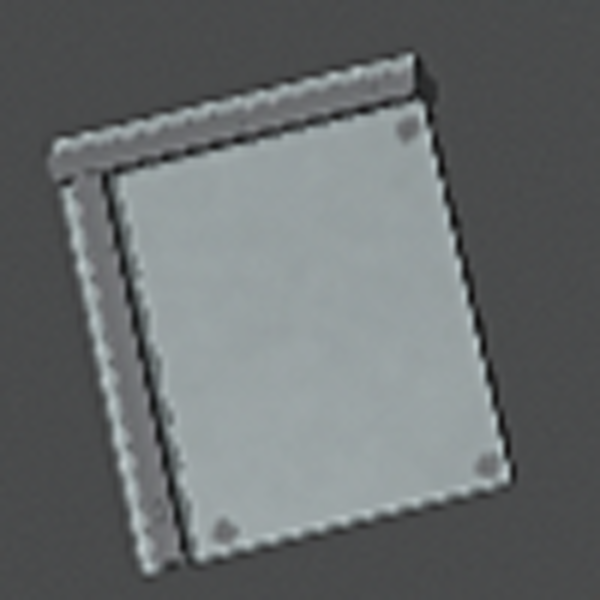

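```bash
cat > h.py <<'E'
import numpy as np,cv2
from scipy.spatial.transform import Rotation as R
C={"top":(43.236699138,326.325,204.85,[0.35958361,-0.03616688,1.20967383],[-2.97947892,-2.84333813e-03,-1.54167468]),
"side":(43.000253096,321.4473,202.95288,[0.47910861,0.76465281,0.94178338],[-2.39015796,-0.00963701,-3.06445309])}
def ray(n,u,v):
    vf,cx,cy,t,r=C[n];f=200/np.tan(np.radians(vf/2))
    return R.from_euler("xyz",r).as_matrix()@np.array([(u-cx)/f,(v-cy)/f,1])
def plane(n,u,v,z):
    t=np.array(C[n][3]);d=ray(n,u,v);return (t+d*(z-t[2])/d[2])[:2]
def proj(n,p):
    vf,cx,cy,t,r=C[n];f=200/np.tan(np.radians(vf/2))
    c=R.from_euler("xyz",r).as_matrix().T@(np.array(p)-t);return np.array([cx+f*c[0]/c[2],cy+f*c[1]/c[2]])
def uncrop(p,x0,y0,s):return (np.array(p)+.5)/s-.5+np.array([x0,y0])
def fit(model,world):
    m=np.array(model);w=np.array(world);mc,wc=m.mean(0),w.mean(0);H=(m-mc).T@(w-wc)
    a=np.arctan2(H[0,1]-H[1,0],H[0,0]+H[1,1]);M=np.array([[np.cos(a),-np.sin(a)],[np.sin(a),np.cos(a)]])
    t=wc-M@mc;return t,a,M,np.round(1e3*(w-(m@M.T+t)),1)
E
python3 - <<'E'
from h import *
k1=lambda p:uncrop(p,340,145,4.9);k2=lambda p:uncrop(p,180,155,6)
sp=plane("top",*k1((129,66)),.03);print("spec",sp,proj("side",[*sp,.03]))
t,a,M,r=fit([(50,-30),(50,30),(-50,30),(-50,-30)]*np.array(.001),[plane("top",*k1(p),.02) for p in((375,348),(258,388),(333,587),(448,546))])
print("carr",t,np.degrees(a),r.tolist())
print("well pred",t+M@[.022,0],"seen",plane("top",*k1((336,424)),.02))
print("fin pred",t+M@[-.028,0],"seen",plane("top",*k1((388,512)),.055))
for x,y in((50,-30),(50,30),(-50,30),(-50,-30)):print("side",proj("side",[*(t+M@[x/1e3,y/1e3]),.02]))
t,a,M,r=fit([(70,55),(70,-75),(-90,-75),(-90,55)]*np.array(.001),[plane("top",*k2(p),.008) for p in((112,174),(425,102),(511,485),(192,564))])
print("stage",t,np.degrees(a),r.tolist(),"corner",t+M@[.07,.055])
for x,y in((70,55),(70,-75),(-90,-75),(-90,55)):print("side",proj("side",[*(t+M@[x/1e3,y/1e3]),.008]))
im=cv2.imread("pics/side0.png")
def crop(x,y,w,h,s):return cv2.resize(im[y:y+h,x:x+w],None,fx=s,fy=s,interpolation=cv2.INTER_CUBIC)
c=np.hstack([crop(255,145,120,90,4)]);d=crop(255,265,120,90,4)
d=crop(255,270,120,85,5);c=crop(255,145,120,60,5);o=np.zeros((600,600,3),np.uint8);c=crop(255,145,120,62,4);d=crop(255,272,120,80,4)
o=np.vstack([c,d]);print(o.shape);cv2.imwrite("pics/c3.png",o)
E
```

```text
spec [ 0.66932991 -0.12581049] [270.01401849 187.97279906]
carr [ 0.47643517 -0.23800701] 20.722308096406426 [[0.7, -0.1], [0.7, 0.5], [-0.7, -0.7], [-0.7, 0.3]]
well pred [ 0.49701191 -0.23022255] seen [ 0.49682816 -0.22958286]
fin pred [ 0.45024659 -0.2479145 ] seen [ 0.4522274  -0.24828286]
side [326.88786445 161.4408539 ]
side [333.49293671 176.35850418]
side [369.49844451 169.25532899]
side [361.96964756 154.75210954]
stage [0.54515608 0.20696497] 15.334196922610028 [[1.1, -0.1], [0.3, 0.4], [-0.4, 0.1], [-1.1, -0.5]] corner [0.59811939 0.27851836]
side [276.5043151  340.51447174]
side [268.73817025 286.79650912]
side [340.49155069 275.67460501]
side [354.09170422 327.33839649]
(568, 480, 3)
```

View pics/c3.png

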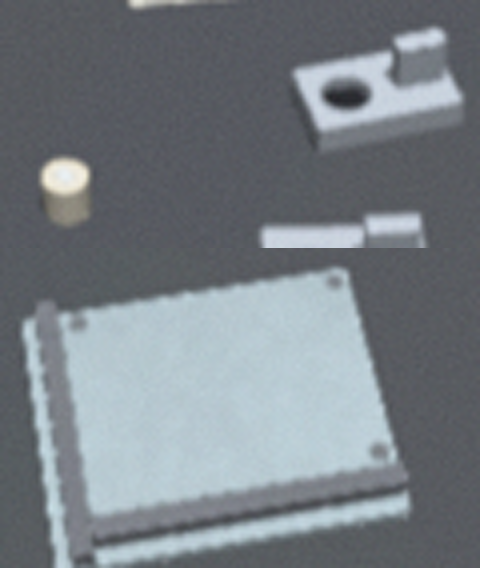

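Crop 1 shows the specimen top at about (129,66) and the round carrier with its well at (336,424). Crop 2 shows the plate corner at about (112,174). The side view agrees with the top view, apart from a constant offset of about 1.5 px, so I take the mean of the two.

```bash
cat >> h.py <<'E'
def go(x,y,z,yawdeg):
    from station import arm
    s=arm.get_state();M=R.from_euler("xyz",s["ee_rot"]).as_matrix()
    d=M.T@(np.array([x,y,z])-s["eef_pos"]);dy=(yawdeg-np.degrees(s["ee_rot"][2])+180)%360-180
    print("t%.2f"%s["t"],"pos",np.round(s["eef_pos"],4),"yaw",np.round(np.degrees(s["ee_rot"]),2),"q",np.round(s["q"],2),"F",np.round(s["force"],1),"M",np.round(s["moment"],2),"w%.4f g%.1f"%(s["width"],s["gripper_force"]))
    print("units",np.round(d/.06,3),"turn",round(-dy/5,3),"rows>=%.1f"%max(np.linalg.norm(d)/.0625,abs(dy)/10.7))
E
python3 - <<'E'
from h import *
# two-view (least squares) estimates
def tri(pt,ps):
    A=np.zeros((3,3));b=np.zeros(3)
    for n,p in(("top",pt),("side",ps)):
        d=ray(n,*p);d/=np.linalg.norm(d);P=np.eye(3)-np.outer(d,d);A+=P;b+=P@np.array(C[n][3])
    return np.linalg.solve(A,b)
print(tri(uncrop((129,66),340,145,4.9),uncrop((66,177),255,145,4)))
print(plane("side",*uncrop((66,177),255,145,4),.03),"stage corner",plane("side",*uncrop((347,22),255,272,4),.008),plane("top",*uncrop((511,485),180,155,6),.008))
go(.668,-.124,.15,20.7)
E
```

```text
[ 0.66828434 -0.12586816  0.02746505]
[ 0.66607794 -0.12288193] stage corner [0.47604223 0.11454637] [0.47784326 0.1109796 ]
t0.10 pos [0.2114 0.6406 0.2257] yaw [ 1.7991e+02 -1.0000e-02 -1.8270e+01] q [ 1.54  0.36  0.01 -0.   -1.22 -0.29] F [-0.7 -0.6 -0.1] M [-0.01  0.04  0.02] w0.0875 g0.0
units [11.22   9.713  1.278] turn -7.794 rows>=14.3
```

>>> jog_arm(deltas=[[[0.75,0.65,0,-0.8],[1.5,1.3,0,-1.6],[2.25,1.95,0,-2.4],[3,2.6,0,-3.2],[3.75,3.25,0,-4],[4.5,3.9,0,-4],[5.2,4.5,0,-4],[5.6,4.85,0,-4]]])

```text
t: 1.1
eef_pos: [0.4401, 0.257, 0.2265]
ee_rot: [3.141, 0.0, 0.029]
force: [0.2, 0.9, -0.0]
width: 0.0878
gripper_force: 0.0
```

```bash
python3 -c "
from h import *
go(.668,-.124,.15,20.7)"
```

```text
t1.10 pos [0.4401 0.257  0.2265] yaw [1.7999e+02 2.0000e-02 1.6400e+00] q [ 0.91  0.08 -0.35 -0.   -1.14  0.69] F [ 0.2  0.9 -0. ] M [ 0.06 -0.05  0.04] w0.0878 g0.0
units [3.616 6.456 1.275] turn -3.811 rows>=7.2
```

>>> jog_arm(deltas=[[[0.5,0.85,0.1,-0.8],[1,1.7,0.3,-1.6],[1.5,2.6,0.5,-2.4],[2,3.5,0.7,-3.2],[2.5,4.4,0.9,-3.8],[3,5.3,1.1,-3.8],[3.45,6.1,1.28,-3.8],[3.61,6.45,1.28,-3.8]]])

```text
t: 2.1
eef_pos: [0.6675, -0.1237, 0.1474]
ee_rot: [-3.141, 0.003, 0.359]
force: [0.5, 0.4, -0.6]
width: 0.0877
gripper_force: 0.0
```

>>> jog_arm(deltas=[[[0,0,0,0],[0,0,0,0]]])

```text
t: 2.35
eef_pos: [0.6673, -0.1202, 0.15]
ee_rot: [-3.141, -0.0, 0.362]
force: [0.6, 0.9, -0.4]
width: 0.0877
gripper_force: 0.0
```

```bash
python3 -c "
from h import *
from station import grab_frame
go(.668,-.124,.011,20.7)
f=grab_frame('side');im=f['img'][:,:,::-1]
a=cv2.resize(im[100:230,200:360],None,fx=5,fy=4.6 if 0 else 4.6)
cv2.imwrite('pics/s1.png',cv2.resize(im[95:225,200:360],None,fx=4.5,fy=4.5,interpolation=cv2.INTER_CUBIC))"
```

```text
t2.35 pos [ 0.6673 -0.1202  0.15  ] yaw [-1.7999e+02 -1.0000e-02  2.0750e+01] q [ 0.11  0.42 -0.08 -0.   -1.07  1.82] F [ 0.6  0.9 -0.4] M [-0.05  0.   -0.03] w0.0877 g0.0
units [-0.012  0.064  2.316] turn 0.011 rows>=2.2
```

View pics/s1.png

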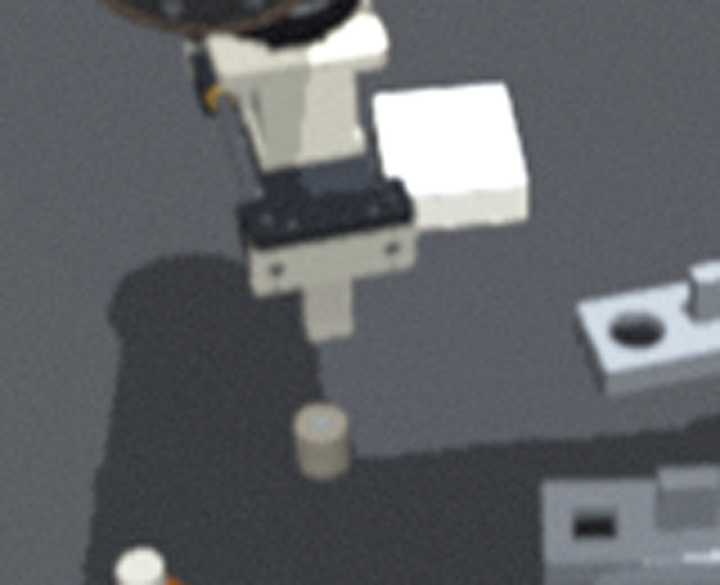

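```bash
python3 -c "
from h import *
print(proj('side',[.6443,-.0594,.150]),proj('side',[.668,-.124,.03]),proj('side',[.667,-.124,.03]),proj('side',[.668,-.123,.03]))"
```

```text
[273.29408325 172.06433173] [270.43255743 188.51358027] [270.82616222 188.53800158] [270.37481891 188.79478718]
```

>>> jog_arm(deltas=[[[0,0.05,0.8,0],[0,0.05,1.5,0],[0,0.05,2.0,0],[0,0.05,2.25,0],[0,0.05,2.32,0],[0,0.05,2.32,0]]])

```text
t: 3.15
eef_pos: [0.6695, -0.1234, 0.0117]
ee_rot: [3.141, -0.001, 0.363]
force: [-0.2, 0.7, -0.2]
width: 0.0873
gripper_force: 0.0
```

>>> jog_arm(deltas=[[[0,0,0,0],[0,0,0,0],[0,0,0,0],[0,0,0,0],[0,0,0,0],[0,0,0,0],[0,0,0,0],[0,0,0,0]]], grip=20, squeeze=15)

```text
t: 4.15
eef_pos: [0.6687, -0.1238, 0.0105]
ee_rot: [-3.142, 0.0, 0.362]
force: [0.4, -1.0, -0.4]
width: 0.0297
gripper_force: 15.0
```

```bash
python3 -c "
from h import *
from station import grab_frame
go(.668,-.124,.011,20.7)
f=grab_frame('side');im=f['img'][:,:,::-1]
cv2.imwrite('pics/s2.png',cv2.resize(im[135:235,220:340],None,fx=5,fy=5,interpolation=cv2.INTER_CUBIC))"
```

```text
t4.15 pos [ 0.6687 -0.1238  0.0105] yaw [-180.      0.     20.73] q [ 0.1   0.56 -0.21  0.   -0.81  1.83] F [ 0.4 -1.  -0.4] M [-0.08 -0.04 -0.  ] w0.0297 g15.0
units [-0.012 -0.001 -0.008] turn 0.007 rows>=0.0
```

View pics/s2.png

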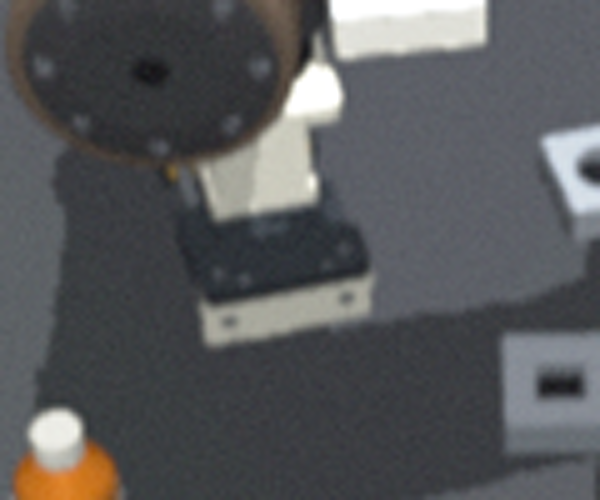

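>>> jog_arm(deltas=[[[0,0,-0.4,0],[0,0,-1,0],[0,0,-1.65,0],[0,0,-1.65,0]]])

```text
t: 4.7
eef_pos: [0.671, -0.1238, 0.1136]
ee_rot: [3.139, -0.006, 0.362]
force: [-0.6, -0.6, -0.4]
width: 0.0298
gripper_force: 15.0
```

```bash
python3 -c "
from h import *
go(.496,-.228,.064,20.7)"
```

```text
t4.70 pos [ 0.671  -0.1238  0.1136] yaw [179.86  -0.35  20.77] q [ 0.1   0.45 -0.12  0.   -1.    1.83] F [-0.6 -0.6 -0.4] M [-0.02 -0.05  0.06] w0.0298 g15.0
units [-3.348  0.588  0.807] turn 0.013 rows>=3.4
```

>>> jog_arm(deltas=[[[-0.6,0.1,0,0],[-1.4,0.25,0,0],[-2.2,0.4,0.1,0],[-2.9,0.53,0.4,0],[-3.25,0.6,0.7,0],[-3.31,0.6,0.77,0],[-3.31,0.6,0.77,0],[-3.31,0.6,0.77,0]]])

```text
t: 5.7
eef_pos: [0.4969, -0.2275, 0.0638]
ee_rot: [3.141, -0.001, 0.363]
force: [0.7, -1.4, -0.2]
width: 0.0293
gripper_force: 15.0
```

```bash
python3 -c "
from h import *
from station import grab_frame
go(.496,-.228,.0225,20.7)
a=grab_frame('side')['img'][130:200,290:390,::-1];b=grab_frame('top')['img'][190:275,370:470,::-1]
cv2.imwrite('pics/s3.png',np.vstack([cv2.resize(x,None,fx=3.8 if 0 else 3.8,fy=3.8,interpolation=cv2.INTER_CUBIC) for x in (a,b)]))"
```

```text
t5.70 pos [ 0.4969 -0.2275  0.0638] yaw [ 1.7997e+02 -5.0000e-02  2.0780e+01] q [-0.07  0.31 -0.48  0.   -0.78  2.  ] F [ 0.7 -1.4 -0.2] M [-0.11 -0.04 -0.02] w0.0293 g15.0
units [-0.018  0.002  0.688] turn 0.015 rows>=0.7
```

View pics/s3.png

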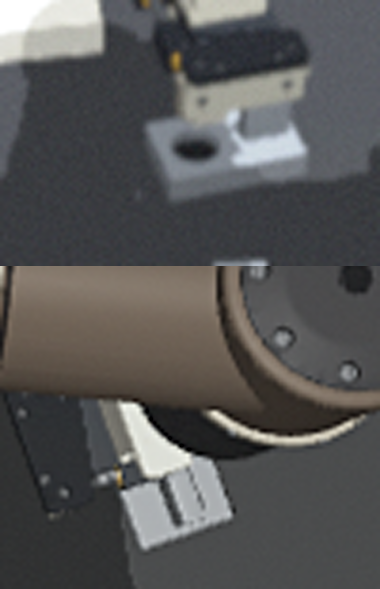

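The gripper body hides the specimen in both views. I'll go down carefully and use the force reading to tell whether it fits.

>>> jog_arm(deltas=[[[0,0,0.3,0],[0,0,0.48,0],[0,0,0.52,0],[0,0,0.56,0],[0,0,0.58,0],[0,0,0.58,0]]])

```text
t: 6.55
eef_pos: [0.4959, -0.2278, 0.0288]
ee_rot: [3.141, -0.0, 0.362]
force: [0.1, -0.6, 0.0]
width: 0.03
gripper_force: 15.0
```

```bash
python3 -c "
from h import *
go(.496,-.228,.0225,20.7)"
```

```text
t6.55 pos [ 0.4959 -0.2278  0.0288] yaw [ 1.7999e+02 -2.0000e-02  2.0730e+01] q [-0.07  0.36 -0.51  0.   -0.7   2.  ] F [ 0.1 -0.6  0. ] M [-0.08 -0.07 -0.02] w0.0300 g15.0
units [0.001 0.004 0.105] turn 0.006 rows>=0.1
```

>>> jog_arm(deltas=[[[0,0,0.04,0],[0,0,0.08,0],[0,0,0.1,0],[0,0,0.1,0]]])

```text
t: 7.05
eef_pos: [0.4956, -0.2277, 0.0224]
ee_rot: [-3.141, 0.0, 0.362]
force: [0.3, -0.5, 0.2]
width: 0.0296
gripper_force: 15.0
```

>>> jog_arm(deltas=[[[0,0,0,0],[0,0,0,0],[0,0,0,0],[0,0,0,0],[0,0,0,0],[0,0,-0.5,0],[0,0,-1.2,0],[0,0,-1.2,0]]], grip=60)

```text
t: 8.05
eef_pos: [0.498, -0.2281, 0.0979]
ee_rot: [3.138, -0.005, 0.362]
force: [0.6, -0.3, -0.2]
width: 0.0602
gripper_force: 0.0
```

>>> jog_arm(deltas=[[[0,0,-0.5,0],[0,-0.8,-1.2,0],[0,-1.6,-1.6,0],[0,-2.4,-1.6,0],[0,-3,-1.6,0],[0,-3,-1.6,0]]])

```text
t: 8.8
eef_pos: [0.4311, -0.0578, 0.1904]
ee_rot: [-3.141, -0.0, 0.365]
force: [-0.3, 0.4, 0.1]
width: 0.0596
gripper_force: 0.0
```

```bash
python3 -c "
from h import *
from station import grab_frame
go(.4505,-.2455,.0245,20.7)
a=grab_frame('side')['img'][130:200,290:390,::-1];b=grab_frame('top')['img'][200:275,370:470,::-1]
cv2.imwrite('pics/s4.png',np.vstack([cv2.resize(x,None,fx=4.1,fy=4.1,interpolation=cv2.INTER_CUBIC) for x in (a,b)]))"
```

```text
t8.80 pos [ 0.4311 -0.0578  0.1904] yaw [-1.7997e+02 -3.0000e-02  2.0910e+01] q [ 0.32 -0.02 -0.54 -0.   -1.05  1.61] F [-0.3  0.4  0.1] M [-0.12 -0.07 -0.03] w0.0596 g0.0
units [-0.815  3.039  2.763] turn 0.041 rows>=4.0
```

View pics/s4.png

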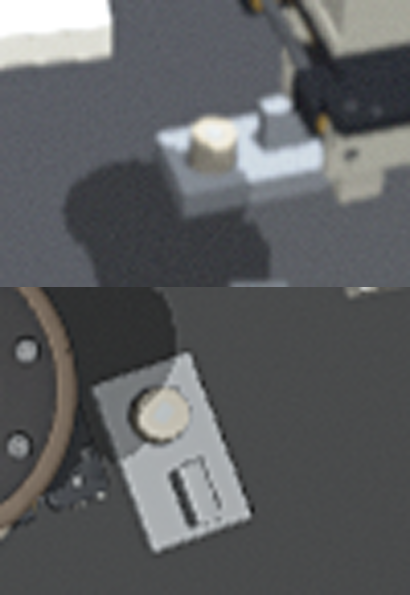

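The specimen sits upright in the round well: side crop (213,140), top crop (162,413). Next is the fin.

>>> jog_arm(deltas=[[[-0.2,0.7,0,0],[-0.5,1.6,0,0],[-0.7,2.4,0.3,0],[-0.84,2.95,0.9,0],[-0.84,3.03,1.5,0],[-0.84,3.03,2.0,0],[-0.84,3.03,2.0,0],[-0.84,3.03,2.0,0]]])

```text
t: 9.9
eef_pos: [0.4497, -0.248, 0.0712]
ee_rot: [3.141, -0.0, 0.362]
force: [0.5, 0.5, 0.0]
width: 0.06
gripper_force: 0.0
```

```bash
python3 -c "
from h import *
go(.449,-.2455,.0245,20.7)"
```

```text
t9.90 pos [ 0.4497 -0.248   0.0712] yaw [ 1.7997e+02 -1.0000e-02  2.0710e+01] q [-0.12  0.26 -0.54  0.   -0.77  2.05] F [0.5 0.5 0. ] M [-0.08 -0.04 -0.02] w0.0600 g0.0
units [ 0.003 -0.043  0.779] turn 0.003 rows>=0.7
```

>>> jog_arm(deltas=[[[0,-0.04,0.3,0],[0,-0.04,0.6,0],[0,-0.04,0.75,0],[0,-0.04,0.78,0],[0,-0.04,0.78,0]]])

```text
t: 10.52
eef_pos: [0.449, -0.2451, 0.0245]
ee_rot: [3.141, -0.001, 0.362]
force: [-0.2, 0.1, -1.0]
width: 0.0598
gripper_force: 0.0
```

>>> jog_arm(deltas=[[[0,0,0,0],[0,0,0,0],[0,0,0,0],[0,0,0,0],[0,0,0,0],[0,0,0,0],[0,0,0,0],[0,0,0,0]]], grip=5, squeeze=50)

```text
t: 11.52
eef_pos: [0.4484, -0.245, 0.0238]
ee_rot: [3.142, -0.0, 0.362]
force: [0.2, 0.2, 0.8]
width: 0.0137
gripper_force: 50.0
```

>>> jog_arm(deltas=[[[0,0,-0.1,0],[0,0,-0.4,0],[0,0,-0.8,0],[0,0,-1.2,0],[0,0,-1.5,0],[0,0,-1.5,0],[0,0,-1.5,0]]])

```text
t: 12.4
eef_pos: [0.4476, -0.2448, 0.113]
ee_rot: [-3.141, 0.001, 0.362]
force: [0.0, 0.0, -3.4]
width: 0.0138
gripper_force: 50.0
```

```bash
python3 -c "
from h import *
go(.52,.16,.115,15.3)"
```

```text
t12.40 pos [ 0.4476 -0.2448  0.113 ] yaw [-1.7995e+02  5.0000e-02  2.0720e+01] q [-0.12  0.2  -0.5  -0.   -0.87  2.05] F [ 0.   0.  -3.4] M [-0.09  0.1   0.02] w0.0138 g50.0
units [ 3.514 -5.884 -0.031] turn 1.083 rows>=6.6
```

>>> jog_arm(deltas=[[[0.3,-0.4,0,0],[0.7,-1.1,0,0.2],[1.2,-1.9,0,0.4],[1.7,-2.7,0,0.6],[2.2,-3.5,0,0.8],[2.7,-4.3,0,1.08],[3.2,-5.1,0,1.08],[3.6,-5.8,0,1.08]]])

```text
t: 13.4
eef_pos: [0.5267, 0.1588, 0.1124]
ee_rot: [3.141, 0.002, 0.268]
force: [0.8, -0.0, -3.9]
width: 0.0137
gripper_force: 50.0
```

```bash
python3 -c "
from h import *
go(.519,.2126,.06,15.3)"
```

```text
t13.40 pos [0.5267 0.1588 0.1124] yaw [1.7997e+02 1.1000e-01 1.5370e+01] q [ 0.65  0.26 -0.42 -0.   -0.9   1.19] F [ 0.8 -0.  -3.9] M [-0.17 -0.09 -0.01] w0.0137 g50.0
units [ 0.116 -0.9    0.873] turn 0.013 rows>=1.2
```

>>> jog_arm(deltas=[[[0.05,-0.4,0,0],[0.1,-0.8,0.2,0],[0.12,-0.92,0.5,0],[0.12,-0.92,0.8,0],[0.12,-0.92,0.87,0],[0.12,-0.92,0.87,0],[0.12,-0.92,0.87,0],[0.12,-0.92,0.87,0]]])

```text
t: 14.4
eef_pos: [0.5199, 0.2122, 0.0622]
ee_rot: [-3.141, -0.001, 0.267]
force: [-0.1, 0.7, -3.7]
width: 0.0137
gripper_force: 50.0
```

```bash
python3 -c "
from h import *
from station import grab_frame
go(.519,.2126,.033,15.3)
a=grab_frame('side')['img'][250:360,240:380,::-1];b=grab_frame('top')['img'][150:260,170:310,::-1]
cv2.imwrite('pics/s5.png',np.hstack([cv2.resize(x,None,fx=2.85,fy=5 if 0 else 2.85,interpolation=cv2.INTER_CUBIC) for x in (a,b)]))"
```

```text
t14.40 pos [0.5199 0.2122 0.0622] yaw [-1.7997e+02 -6.0000e-02  1.5320e+01] q [ 0.74  0.34 -0.45  0.   -0.79  1.1 ] F [-0.1  0.7 -3.7] M [-0.1   0.01  0.  ] w0.0137 g50.0
units [-0.013 -0.01   0.487] turn 0.005 rows>=0.5
```

View pics/s5.png

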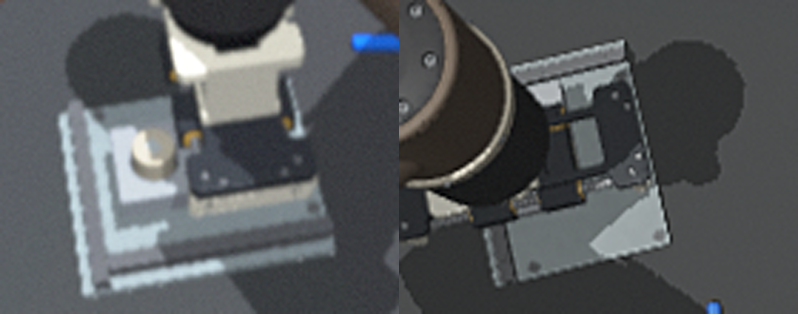

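The specimen is still upright in the carrier (side crop, 153,155), and the carrier is clear of both fences. That was my last picture, so from here I go by force.

>>> jog_arm(deltas=[[[0,0,0.2,0],[0,0,0.35,0],[0,0,0.42,0],[0,0,0.46,0],[0,0,0.48,0],[0,0,0.48,0]]])

```text
t: 15.25
eef_pos: [0.5196, 0.2121, 0.0328]
ee_rot: [-3.142, -0.0, 0.268]
force: [0.1, 0.2, -3.2]
width: 0.0137
gripper_force: 50.0
```

```bash
python3 -c "
from h import *
go(.519,.2126,.032,15.3)"
```

```text
t15.25 pos [0.5196 0.2121 0.0328] yaw [-1.800e+02 -1.000e-02  1.534e+01] q [ 0.74  0.38 -0.47  0.   -0.72  1.1 ] F [ 0.1  0.2 -3.2] M [-0.1   0.06  0.02] w0.0137 g50.0
units [-0.007 -0.011  0.014] turn 0.007 rows>=0.0
```

>>> jog_arm(deltas=[[[0,0,0.02,0],[0,0,0.02,0]]])

```text
t: 15.5
eef_pos: [0.5197, 0.2122, 0.0318]
ee_rot: [-3.141, -0.001, 0.268]
force: [0.3, 0.3, -2.0]
width: 0.0137
gripper_force: 50.0
```

>>> jog_arm(deltas=[[[0,0,0.02,0],[0,0,0.02,0]]])

```text
t: 15.75
eef_pos: [0.5203, 0.2124, 0.0318]
ee_rot: [-3.141, -0.002, 0.268]
force: [-2.9, -1.1, 8.6]
width: 0.0137
gripper_force: 50.0
```

>>> jog_arm(deltas=[[[0,0,-0.012,0],[0,-0.05,-0.012,0],[0,-0.1,-0.012,0],[0,-0.15,-0.012,0],[0,-0.18,-0.012,0],[0,-0.18,-0.012,0]]])

```text
t: 16.5
eef_pos: [0.5173, 0.2231, 0.0318]
ee_rot: [-3.141, -0.001, 0.268]
force: [0.2, -0.6, 5.9]
width: 0.0138
gripper_force: 50.0
```

```bash
python3 -c "
from h import *
go(.5296,.2311,.032,15.3)"
```

```text
t16.50 pos [0.5173 0.2231 0.0318] yaw [-1.7998e+02 -8.0000e-02  1.5370e+01] q [ 0.75  0.38 -0.47  0.   -0.72  1.08] F [ 0.2 -0.6  5.9] M [-0.28  0.19 -0.02] w0.0138 g50.0
units [ 0.233 -0.074 -0.004] turn 0.013 rows>=0.2
```

>>> jog_arm(deltas=[[[0,-0.03,0,0],[0,-0.05,0,0],[0,-0.05,0,0]]])

```text
t: 16.88
eef_pos: [0.5165, 0.2259, 0.0318]
ee_rot: [-3.141, -0.001, 0.268]
force: [0.1, -0.8, 6.3]
width: 0.0135
gripper_force: 50.0
```

>>> jog_arm(deltas=[[[0,-0.02,0,0],[0,-0.03,0,0],[0,-0.03,0,0]]])

```text
t: 17.25
eef_pos: [0.5162, 0.2268, 0.0318]
ee_rot: [3.141, -0.001, 0.268]
force: [2.4, -4.0, 6.4]
width: 0.0138
gripper_force: 50.0
```

>>> jog_arm(deltas=[[[0,-0.02,0,0],[0,-0.02,0,0],[0,-0.02,0,0]]])

```text
t: 17.62
eef_pos: [0.5161, 0.227, 0.0318]
ee_rot: [3.14, -0.001, 0.268]
force: [5.1, -10.6, 6.4]
width: 0.0138
gripper_force: 50.0
```

```bash
python3 -c "
from h import *
go(.5296,.2311,.032,15.3)"
```

```text
t17.62 pos [0.5161 0.227  0.0318] yaw [ 1.7989e+02 -4.0000e-02  1.5370e+01] q [ 0.76  0.38 -0.47  0.   -0.72  1.07] F [  5.1 -10.6   6.4] M [-3.63 -2.03  0.14] w0.0138 g50.0
units [ 0.235 -0.006 -0.003] turn 0.015 rows>=0.2
```

>>> jog_arm(deltas=[[[0,-0.01,0,-0.06],[0,-0.01,0,-0.06],[0,-0.01,0,-0.06]]])

```text
t: 18.0
eef_pos: [0.5161, 0.2271, 0.0318]
ee_rot: [3.139, -0.001, 0.273]
force: [6.7, -11.7, 7.0]
width: 0.0136
gripper_force: 50.0
```

```bash
cat >> h.py <<'E'
def st(n=1):
    from station import arm
    s=arm.get_state();a=np.radians(15.33);F=s["force"];fx=F[0]*np.cos(a)+F[1]*np.sin(a);fy=-F[0]*np.sin(a)+F[1]*np.cos(a)
    print("t%.2f"%s["t"],np.round(s["eef_pos"],4),"rpy",np.round(np.degrees(s["ee_rot"]),2),"stageF",round(fx,1),round(fy,1),round(F[2],1),"Mz",round(s["moment"][2],3),"w%.4f g%.1f"%(s["width"],s["gripper_force"]))
E
python3 -c "
from h import *
st()"
```

```text
t18.00 [0.5161 0.2271 0.0318] rpy [ 1.7985e+02 -3.0000e-02  1.5670e+01] stageF 3.3 -13.0 7.0 Mz 0.078 w0.0136 g50.0
```

>>> jog_arm(deltas=[[[0,0,0,-0.06],[0,0,0,-0.06],[0,0,0,-0.06]]])

```text
t: 18.38
eef_pos: [0.5162, 0.2272, 0.0318]
ee_rot: [3.139, -0.001, 0.278]
force: [7.7, -12.1, 6.0]
width: 0.0134
gripper_force: 50.0
```

```bash
python3 -c "
from h import *
st()"
```

```text
t18.38 [0.5162 0.2272 0.0318] rpy [ 1.7986e+02 -3.0000e-02  1.5950e+01] stageF 4.2 -13.7 6.0 Mz -0.06 w0.0134 g50.0
```

>>> jog_arm(deltas=[[[0,0,0,-0.06],[0,0,0,-0.06],[0,0,0,-0.06]]])

```text
t: 18.75
eef_pos: [0.5161, 0.2271, 0.0318]
ee_rot: [3.139, -0.001, 0.283]
force: [7.2, -12.0, 5.7]
width: 0.0139
gripper_force: 50.0
```

```bash
python3 -c "
from h import *
st()"
```

```text
t18.75 [0.5161 0.2271 0.0318] rpy [ 1.7986e+02 -3.0000e-02  1.6220e+01] stageF 3.8 -13.5 5.7 Mz -0.283 w0.0139 g50.0
```

>>> jog_arm(deltas=[[[0.04,0,0,0],[0.08,0,0,0],[0.12,0,0,0],[0.16,0,0,0],[0.18,0,0,0],[0.18,0,0,0]]])

```text
t: 19.5
eef_pos: [0.5245, 0.2294, 0.0318]
ee_rot: [3.139, 0.003, 0.283]
force: [-3.0, -11.6, 13.4]
width: 0.0138
gripper_force: 50.0
```

```bash
python3 -c "
from h import *
st()"
```

```text
t19.50 [0.5245 0.2294 0.0318] rpy [1.7984e+02 1.6000e-01 1.6190e+01] stageF -6.0 -10.4 13.4 Mz -0.243 w0.0138 g50.0
```

>>> jog_arm(deltas=[[[0.03,0,-0.008,0],[0.05,0,-0.008,0],[0.05,0,-0.008,0]]])

```text
t: 19.88
eef_pos: [0.5271, 0.2301, 0.0318]
ee_rot: [3.139, 0.003, 0.282]
force: [-2.6, -10.7, 10.5]
width: 0.0138
gripper_force: 50.0
```

```bash
python3 -c "
from h import *
st()"
```

```text
t19.88 [0.5271 0.2301 0.0318] rpy [179.84   0.19  16.18] stageF -5.3 -9.7 10.5 Mz -0.198 w0.0138 g50.0
```

>>> jog_arm(deltas=[[[0.02,0,-0.004,0],[0.03,0,-0.004,0],[0.03,0,-0.004,0]]])

```text
t: 20.25
eef_pos: [0.5287, 0.2306, 0.0318]
ee_rot: [3.139, 0.004, 0.282]
force: [-2.5, -11.3, 8.5]
width: 0.0137
gripper_force: 50.0
```

>>> jog_arm(deltas=[[[0.015,0,0,0],[0.02,0,0,0],[0.02,0,0,0]]])

```text
t: 20.62
eef_pos: [0.5293, 0.2307, 0.0318]
ee_rot: [3.139, 0.005, 0.282]
force: [-4.6, -10.6, 11.1]
width: 0.0137
gripper_force: 50.0
```

```bash
python3 -c "
from h import *
st()"
```

```text
t20.62 [0.5293 0.2307 0.0318] rpy [179.84   0.26  16.17] stageF -7.3 -9.0 11.1 Mz -0.188 w0.0137 g50.0
```

>>> jog_arm(deltas=[[[0.02,0,0,0],[0.02,0,0,0],[0.02,0,0,0]]])

```text
t: 21.0
eef_pos: [0.5293, 0.2307, 0.0317]
ee_rot: [3.139, 0.006, 0.282]
force: [-9.1, -10.2, 14.3]
width: 0.0134
gripper_force: 50.0
```

>>> jog_arm(deltas=[[[0.02,-0.01,0,0],[0.02,-0.01,0,0],[0.02,-0.01,0,0]]])

```text
t: 21.38
eef_pos: [0.5294, 0.2307, 0.0317]
ee_rot: [3.138, 0.008, 0.282]
force: [-12.8, -11.6, 18.4]
width: 0.0135
gripper_force: 50.0
```

```bash
python3 -c "
from h import *
st()"
```

```text
t21.38 [0.5294 0.2307 0.0317] rpy [179.77   0.48  16.13] stageF -15.4 -7.8 18.4 Mz -0.253 w0.0135 g50.0
```

```bash
python3 -c "
from h import *
from station import arm
s=arm.get_state();a=np.radians(15.8);M=R.from_euler('z',a).as_matrix().T
print(M@s['force'],M@s['moment'],s['moment'])"
```

```text
[-15.5080582   -7.66283824  18.37403926] [-2.82096401  5.1543458  -0.25308837] [-4.11780888  4.19151149 -0.25308837]
```

>>> jog_arm(deltas=[[[0,-0.02,0,0],[0,-0.02,0,0],[0,-0.02,0,0],[0,-0.02,0,0]]])

```text
t: 21.88
eef_pos: [0.5293, 0.2308, 0.0318]
ee_rot: [3.136, 0.009, 0.282]
force: [-9.7, -17.2, 18.0]
width: 0.0136
gripper_force: 50.0
```

```bash
python3 -c "
from h import *
from station import arm
st();s=arm.get_state();M=R.from_euler('z',np.radians(15.8)).as_matrix().T
print(M@s['force'],M@s['moment'])"
```

```text
t21.88 [0.5293 0.2308 0.0318] rpy [179.7    0.5   16.13] stageF -13.9 -14.1 18.0 Mz -0.192 w0.0136 g50.0
[-13.98237933 -13.96641601  18.03795695] [-4.98890997  4.58675093 -0.19201659]
```

>>> jog_arm(deltas=[[[0,0,0,0],[0,0,0,0],[0,0,0,0],[0,0,0,0],[0,0,0,0],[0,0,0,0],[0,0,0,0],[0,0,0,0]]])

```text
t: 22.88
eef_pos: [0.5293, 0.2308, 0.0318]
ee_rot: [3.136, 0.009, 0.282]
force: [-8.8, -17.4, 18.1]
width: 0.0136
gripper_force: 50.0
```

```bash
python3 -c "
from h import *
from station import arm
st();print(arm.job_done())"
```

```text
t22.88 [0.5293 0.2308 0.0318] rpy [179.7    0.51  16.14] stageF -13.1 -14.4 18.1 Mz -0.202 w0.0136 g50.0
the job is handed in; nothing more can be done
None
```

The job is handed in at 22.9 s: the specimen is in the round-well carrier, which the arm holds on the plate against both fences at about 13–14 N each; flat and square contact is judged from the force readings, as I had no pictures left to check it.

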